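Shake a dropper bottle of ink on the vortex mixer

TASK

Please mix the ink in the dropper bottle (the black one with the pointed nozzle): stand it upright in the rubber cup of the little vortex mixer and, gripping the bottle, press it straight down so that the spring-loaded cup sinks about halfway, 6 mm of its 12 mm, without ever driving it down to its stop. Keep it pressed like that for at least three seconds and finish still gripping and pressing it, because I will stop the mixer myself; leave the other bottles, the brush washer and the rest of the clutter where they are.

Things in the scene. Friction and masses are not known exactly. Their poses are not given: they have to be found in the camera images.
- dropper: The bottle to mix: black plastic, round, about 70 g, standing upright. Straight body 34 mm in diameter from its foot up to 58 mm, sloping shoulder, then a 21 mm wide cap from 64 to 75 mm that ends in a pointed nozzle, tip 93 mm above the foot; a plain white paper band round the body. Best gripped on the body 40 to 50 mm above the foot. Origin: centre of the foot, z up along the bottle.
- mixer: Vortex mixer, fixed to the table by its suction feet: round white body 110 mm in diameter and 58 mm tall, with a grey top and a black speed knob and a rocker switch on its front (own -x side). On top, on its axis, stands the dark rubber cup on a steel post. It is already switched on and set to run only while the cup is pressed down; the shaking itself is not simulated. Origin: centre of its underside, z up.
- cup_floor (a point): Centre of the inner floor of the rubber cup, where the bottle's foot stands. Unpressed it lies 78 mm above the table on the mixer's axis; it moves down with the cup. The cup's wall rises 9 mm above this floor (rim 87 mm above the table, 54 mm in outer diameter); the recess is about 40 mm wide at the floor and 46 mm at the rim, so the bottle drops in with a little play.
- cup (a joint): How far the spring-loaded cup is pressed down, in m: 0 when free, 0.012 at its hard stop. Its spring begins to yield at about 3 N and stiffens by 0.8 N per mm: about 8 N of push in all at 6 mm, 13 N at the stop. The bottle's own weight does not press it down. A gap of 13 mm between the cup's underside and the mixer's collar closes to 1 mm at the stop.
- flatcap: Look-alike bottle that is not wanted: same black body, but with a wide flat screw cap (31 mm wide, flat top 80 mm above the foot). Origin: centre of the foot.
- ink_jar: Squat glass ink jar, 56 mm in diameter, 66 mm tall, dark metal lid; leave alone. Origin: centre of its foot.
- washer: Steel brush washer: open pot 92 mm in diameter, 75 mm tall, with two wire uprights and a coil spring across, about 135 mm tall; leave alone. It stands to the left or the right of the bottles, the mixer on the other side. Origin: centre of its foot.
- tube_a: Aluminium paint tube lying beyond the bottles, 139 x 35 mm, 30 mm high; leave alone. Origin: under its middle.
- tube_b: Smaller aluminium paint tube lying beyond the bottles, 118 x 30 mm, 26 mm high; leave alone. Origin: under its middle.
- palette_knife: Palette knife with a dark wooden handle, 215 mm long, lying flat on the left; leave alone. Origin: under the bolster between handle and blade.
- tape_roll: Roll of paper tape lying flat on the right, 96 mm across, 24 mm high; leave alone. Origin: centre of its underside.
Things that resemble listed ones, but are neither listed nor needed, are in the scene too. What is shaped like the mixer but yellow is not meant. What is shaped like the dropper but orange is not meant.

How it is judged:
On the way, in this order (a step that is already met when the one before it is completed fails the run):
1. the dropper bottle is lifted clear of the table, upright and held by the fingers (height (world z) of dropper above 0.03 m and angle between dropper's own z axis and vertical below 0.3 rad and contact force between the fingers and dropper above 1 N), for 0.2 s.
2. standing in the cup it is kept pressed 3.5 to 8.5 mm down for three seconds (value of joint cup between 0.0035 and 0.0085 m and horizontal distance between dropper and cup_floor below 0.006 m and z of dropper in the frame of cup_floor below 0.004 m and angle between dropper's own z axis and vertical below 0.15 rad and contact force between the fingers and dropper above 1 N), for 3 s.
At the end, for the whole second after the job is handed in: The dropper bottle stands in the cup (foot within 6 mm of its centre and on its floor), upright within 0.15 rad, still gripped by the fingers and pressing the cup steadily 3.5 to 8.5 mm down, after having done so for three seconds; robot and cup do not touch (all of step 2 and linear speed of dropper below 0.02 m/s and contact force between dropper and cup above 3 N and contact force between each of the arm, the fingers and cup below 0.5 N); the arm keeps its last pose, push and grip.
It fails at once if the cup is driven down to its stop (value of joint cup above 0.0112 m).
It fails at once if the dropper bottle is knocked over or tipped (angle between dropper's own z axis and vertical above 0.6 rad).
It fails at once if another bottle, the washer or other clutter is pushed away or tipped (distance of any of flatcap, ink_jar, washer, tube_a, tube_b, palette_knife, tape_roll from where it was at the start of the episode above 0.025 m or angle between any of flatcap, ink_jar, washer's own z axis and vertical above 0.5 rad).
It also fails if it takes over 42 s, if anything falls off the work surface, if the arm or the gripper's body presses on something with over 40 N, if the wrist force passes 120 N, or if a joint passes its speed limit or range.

ROBOT

A 6-joint arm with a two-finger parallel gripper is mounted at the origin on the work surface. World frame = base frame: x ahead of the robot, y to its left, z up, the work surface at z = 0. Lengths are in m, angles in rad, forces in N, time in s.
With the tool pointing down it reaches from about 0.4 to 0.825 m from the base axis. Payload 7 kg.
Tool frame: the origin (TCP) lies at the centre of the arm's flange, where the gripper is bolted on; the fingertips stand 178 mm ahead of it and the grasp point (between the pads) lies 159 mm ahead of it; x points along the fingers, y is the direction in which the jaws open and shut, and the axes are right-handed (so a half turn about x gives the same grasp; the last joint's range is limited). The gripper opens to 88 mm and grips with 3 to 60 N. Pads are 19 mm wide; open, the fingers measure 130 mm over their backs; the gripper's body (78 mm by 193 mm) begins 47 mm behind the grasp point.
Start: joints at [-1.003, 0.359, 0.012, 0, -1.224, -0.288], TCP at [0.186, -0.649, 0.405] pointing down, gripper open.
Joint ranges: [-3.07, 3.07], [-1.43, 2.12], [-1.02, 1.25], [-3.03, 1.67], [-3.05, -0], [-3.03, 3.03]. Speed limits (rad/s): [2.39, 2.39, 3.01, 3.14, 3.14, 3.14].

INTERFACE

Orientations are given as [roll, pitch, yaw] about the fixed x, y, z axes, in that order (R = Rz(yaw) Ry(pitch) Rx(roll)).
In Python, from station import status, viewer, arm gives the robot as it stands. The module is installed in compiled form; this text tells all that it offers.
- The arm moves only by the tool apply_moves, never from a script. Its argument "commands" is a list of rows, each an object of numbers: "dx", "dy", "dz": the shift along the world's x, y, z in mm; "spin": the turn about the world's z in degrees; "hand": the closure, from 0 (fully open) to 1 (shut). A call has exactly 5 rows; each row shifts and turns the commanded pose from where the row before left it; what a row does not reach is not made up. A row lasts 1/8 s, in which the tool goes at most 62.5 mm and 10.7 degrees, less where a joint would pass 70% of its speed; a pose out of reach is approached as far as the arm can. A call is refused whole if a number of a shift passes 62.5 or a number of a turn 10.7, either way. A call with a gripper value outside its range is refused whole. The fingers move at their own pace and stop on an object; "grip_force" is the grip in N (left out, the last holds). Time passes only in rows, so rows that do not move let the fingers close, or fill a call up. It gives the time, the measured TCP pose, the force and the opening at its end, in the units of the state.
- status.get_state(): the state, without advancing time (a new reading comes with each control period).
- viewer.grab_frame(name): name is "scene" or "top" or "wrist"; returns the picture (420x560x3 uint8, red, green, blue); there is no depth.
- viewer.camera_info(name): a dict with "fx", "fy", "cx", "cy" (pixels), "eye" and "attitude" of the camera in the world; the wrist camera has in their place "T_tool_cam" (4x4, takes a point from camera to tool coordinates, whose origin is the TCP and whose axes are the tool frame's). Camera axes: x right, y up, looking along -z (the intrinsics and any distortion apply to the point x, -y, -z); pixel columns grow to the right and rows downward; lengths in m; the calibration is good to about 2 mm. A picture is of the moment at which its call begins: read the wrist's pose just before it. camera_info takes no time and is no camera call.
- arm.job_done(): hands the job in, once; it reports no verdict.
The state is a dict: "t": time; "q": joint angles; "qd": joint speeds; "joint_efforts": joint torques, N m; "eef_pos": TCP position; "ee_rot": TCP orientation; "force": force on the tool from outside, world axes, zero at the start; "moment": the same for the moment, N m; "width": finger opening in m.
Only numpy, scipy, OpenCV 4.12 (cv2) and the standard library are available. Lean on these libraries where they do the work, as an engineer would, in place of code of your own. Each camera call takes 0.05 s, during which the arm holds its last target.

## Working session

There is one attempt and no reset: what is moved stays moved. The work goes in short steps, Python scripts to look and compute and a tool call to move; the robot and the scene stay as the last step left them, time stands still between calls to the robot, and variables do not carry over. Pictures are saved under pics/ and viewed, and the job is handed in when it is done.

Besides the shell and the picture viewer there is one more tool, called after ">>>" by a JSON object that holds its "method" and its "body", one argument or row to a line. apply_moves: Moves the arm, as the interface text tells. Its arguments: {"type":"object","properties":{"commands":{"type":"array","items":{"type":"object","properties":{"dx":{"type":"number"},"dy":{"type":"number"},"dz":{"type":"number"},"spin":{"type":"number"},"hand":{"type":"number"}}}},"grip_force":{"type":"number"}},"required":["commands"]}

```bash
mkdir -p pics; python3 - <<'E'
from station import status, viewer, arm
import cv2
print(status.get_state())
for n in ("scene","top"):
    print(n,viewer.camera_info(n))
    cv2.imwrite(f"pics/{n}0.png",viewer.grab_frame(n)[:,:,::-1])
print(viewer.camera_info("wrist"))
E
```

```text
{'t': 0.0, 'q': array([-1.00288113e+00,  3.59395116e-01,  1.10870354e-02, -3.56462187e-04,
       -1.22409699e+00, -2.88125021e-01]), 'qd': array([-0.00085045, -0.00065581,  0.00219079,  0.00105238,  0.00251086,
       -0.00199445]), 'joint_efforts': array([-6.23352043e-04, -5.82719493e+01,  2.93066007e+01,  6.99758694e+00,
        6.94809831e-03, -1.70301364e-04]), 'eef_pos': array([ 0.18637226, -0.6485686 ,  0.40372825]), 'ee_rot': array([1.65358722, 1.56915304, 1.933256  ]), 'force': array([-0.27087031, -0.05625138,  1.11731705]), 'moment': array([-0.03262002,  0.01745891, -0.0027087 ]), 'width': 0.08768456050342763}
scene {'fx': 491.39082866461086, 'fy': 491.39082866461086, 'cx': 278.47903101384145, 'cy': 203.74489937773453, 'eye': array([1.41485988, 0.43609186, 0.80485578]), 'attitude': array([0.96961088, 0.013364  , 2.00831914])}
top {'fx': 425.7586079087512, 'fy': 425.7586079087512, 'cx': 278.5575782889939, 'cy': 218.5311397636492, 'eye': array([ 0.3181109 , -0.02796563,  1.07351498]), 'attitude': array([ 0.17652845,  0.00263127, -1.55619575])}
{'fx': 291.5291851602746, 'fy': 291.5291851602746, 'cx': 275.2976716704061, 'cy': 210.9898740933132, 'T_tool_cam': array([[ 2.16930064e-04,  3.10399564e-01, -9.50606156e-01,
         2.05756121e-02],
       [ 9.99999812e-01,  4.77131340e-04,  3.83998548e-04,
         3.81208751e-04],
       [ 5.72756971e-04, -9.50606061e-01, -3.10399403e-01,
        -8.46442611e-02],
       [ 0.00000000e+00,  0.00000000e+00,  0.00000000e+00,
         1.00000000e+00]])}
```

View pics/scene0.png

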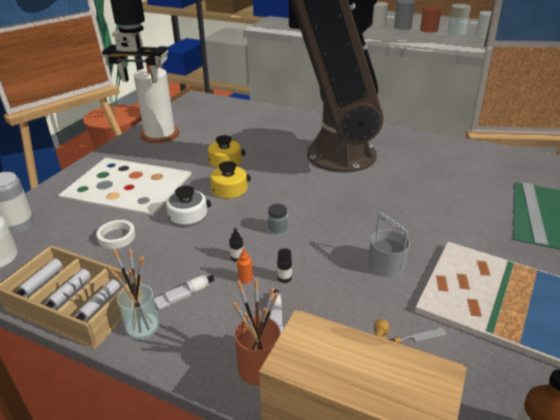

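View pics/top0.png

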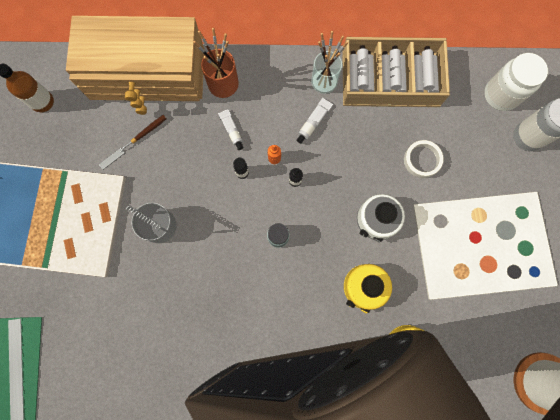

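The scene shows these candidates for the dropper:
- Black bottle at scene (236,247), top (295,177), which looks pointed.
- Black bottle at scene (285,265), top (240,168), which looks flat-capped.
- Orange bottle at scene (245,267), top (274,154), which is not meant.

The white mixer is at scene (187,205), top (382,215). Two yellow ones are decoys. I'll check with close crops.

```bash
cat > h.py <<'E'
import numpy as np,cv2
from scipy.spatial.transform import Rotation as R
from station import status, viewer, arm
def cam(n,st=None):
    c=viewer.camera_info(n)
    if n!="wrist":
        return c,R.from_euler('xyz',c['attitude']).as_matrix(),np.array(c['eye'])
    T=np.eye(4);T[:3,:3]=R.from_euler('xyz',st['ee_rot']).as_matrix();T[:3,3]=st['eef_pos']
    T=T@c['T_tool_cam'];return c,T[:3,:3],T[:3,3]
def ray(n,u,v,st=None):
    c,Rm,e=cam(n,st);d=Rm@np.array([(u-c['cx'])/c['fx'],-(v-c['cy'])/c['fy'],-1.]);return e,d/np.linalg.norm(d)
def onz(n,u,v,z,st=None):
    e,d=ray(n,u,v,st);return e+d*(z-e[2])/d[2]
def proj(n,p,st=None):
    c,Rm,e=cam(n,st);q=Rm.T@(np.array(p)-e);return c['cx']+c['fx']*q[0]/-q[2],c['cy']-c['fy']*q[1]/-q[2]
def two(a,b):
    (e1,d1),(e2,d2)=a,b
    A=np.stack([d1,-d2],1);s=np.linalg.lstsq(A,e2-e1,rcond=None)[0]
    p=e1+s[0]*d1;q=e2+s[1]*d2;return (p+q)/2,np.linalg.norm(p-q)
E
python3 - <<'E'
from h import *
s=cv2.imread('pics/scene0.png');t=cv2.imread('pics/top0.png')
a=cv2.resize(s[220:295,150:310],None,fx=5,fy=5,interpolation=cv2.INTER_CUBIC)
cv2.imwrite('pics/c1.png',a)
cv2.imwrite('pics/c1b.png',cv2.resize(s[175:235,150:230],None,fx=7,fy=7,interpolation=cv2.INTER_CUBIC))
cv2.imwrite('pics/c2.png',cv2.resize(t[135:255,220:420],None,fx=4,fy=4,interpolation=cv2.INTER_CUBIC))
E
```

```text
(no output)
```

View pics/c1.png

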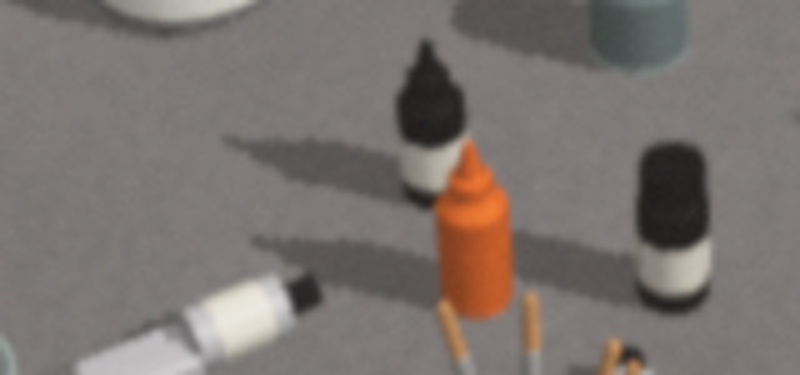

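View pics/c1b.png

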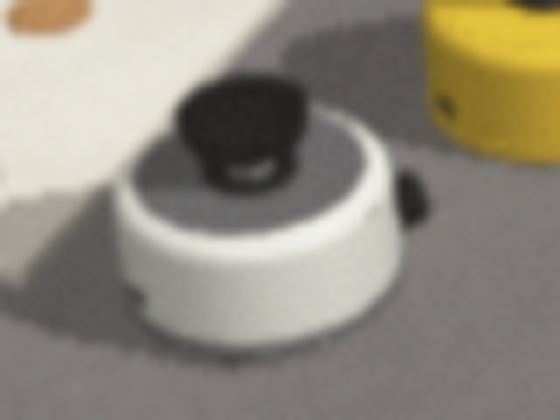

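View pics/c2.png

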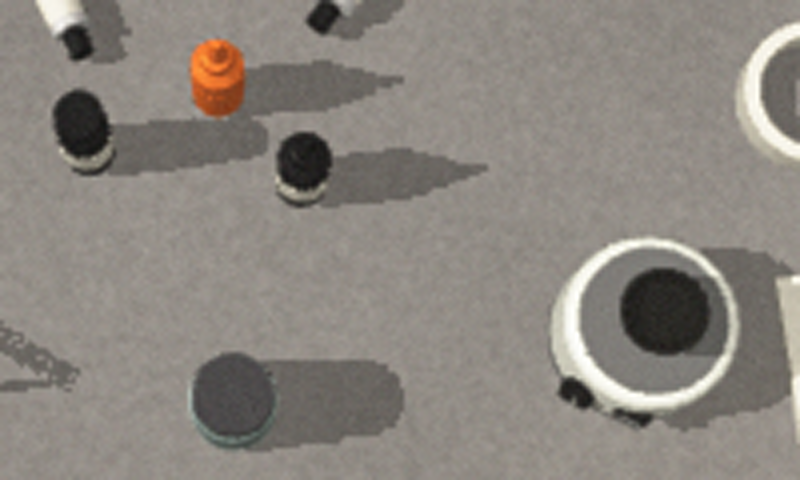

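```bash
python3 - <<'E'
from h import *
print("tip scene z.093",onz("scene",235.4,228.4,.093))
t=cv2.imread('pics/top0.png');g=cv2.cvtColor(t,cv2.COLOR_BGR2GRAY)
def blob(x0,y0,x1,y1,th):
    m=np.zeros_like(g);m[y0:y1,x0:x1]=(g[y0:y1,x0:x1]<th)
    n,l,s,c=cv2.connectedComponentsWithStats(m)
    i=1+np.argmax(s[1:,4]);return s[i],c[i]
s,c=blob(365,195,410,232,45);print("cup top",s,c,onz("top",c[0],c[1],.087))
for sx in (s[0],s[0]+s[2]): print(onz("top",sx,c[1],.087))
# scene cup rim: ellipse extents crop x 178..308
print("cup scene rim",onz("scene",150+243/7,175+106/7,.087))
s,c=blob(285,165,306,188,50);print("drop dark top",s,c, onz("top",*c,.06))
# mixer body top
hs=cv2.inRange(t,(165,165,165),(255,255,255));
# predicted projections for candidate
p=onz("scene",235.4,228.4,.093)[:2]
for z in (0,.058,.093): print(z,proj("top",[*p,z]),proj("scene",[*p,z]))
print("orange tip",onz("scene",150+470/5,220+143/5,.093),"flat cap top", onz("scene",150+672/5,220+155/5,.080),"jar top",onz("top",220+232/4,135+393/4,.066))
E
```

```text
tip scene z.093 [ 0.61495265 -0.06231766  0.093     ]
cup top [376 203  21  20 328] [385.89939024 212.41768293] [ 0.51225368 -0.27568669  0.087     ]
[ 0.51192492 -0.25235935  0.087     ]
[ 0.51262227 -0.30184117  0.087     ]
cup scene rim [ 0.51486881 -0.27544285  0.087     ]
drop dark top [290 169  13  13 131] [295.73282443 174.96946565] [ 0.60841119 -0.06336286  0.06      ]
0 (np.float64(294.49596495291195), np.float64(178.90333209412384)) (np.float64(237.74302460256996), np.float64(258.03745417645473))
0.058 (np.float64(295.2995291123683), np.float64(172.62827444547762)) (np.float64(236.30599030843513), np.float64(239.86007866119076))
0.093 (np.float64(295.8280830206761), np.float64(168.50078044762117)) (np.float64(235.40000000000003), np.float64(228.4))
orange tip [ 0.67301264 -0.00759699  0.093     ] flat cap top [0.62916371 0.0728314  0.08      ] jar top [ 0.46204545 -0.02188039  0.066     ]
```

```bash
python3 - <<'E'
from h import *
st=status.get_state();M=R.from_euler('xyz',st['ee_rot']).as_matrix();print(M.round(3),np.degrees(np.arctan2(M[1,1],M[0,1])))
E
```

```text
[[-0.001 -0.276  0.961]
 [ 0.001  0.961  0.276]
 [-1.     0.002 -0.   ]] 106.02685775004626
```

>>> {"method": "apply_moves", "body": {
  "commands": [
    {"dx":28,"dy":39,"spin":5},
    {"dx":28,"dy":39,"spin":5},
    {"dx":28,"dy":39,"spin":5},
    {"dx":28,"dy":39,"spin":5},
    {"dx":28,"dy":39,"spin":5}
  ],
  "grip_force": 15
}}

```text
invalid input at $.commands[0]: expected keys dx, dy, dz, spin, hand
```

>>> {"method": "apply_moves", "body": {
  "commands": [
    {"dx":28,"dy":39},
    {"dx":28,"dy":39},
    {"dx":28,"dy":39},
    {"dx":28,"dy":39},
    {"dx":28,"dy":39}
  ]
}}

```text
invalid input at $.commands[0]: expected keys dx, dy, dz, spin, hand
```

>>> {"method": "apply_moves", "body": {
  "commands": [
    {"dx":28,"dy":39},
    {"dx":28,"dy":39},
    {"dx":28,"dy":39},
    {"dx":20,"dy":30},
    {"dx":0,"dy":0}
  ]
}}

```text
invalid input at $.commands[0]: expected keys dx, dy, dz, spin, hand
```

```bash
python3 - <<'E'
from h import *
st=status.get_state();np.save('st1.npy',st,allow_pickle=True)
cv2.imwrite("pics/w1.png",viewer.grab_frame("wrist")[:,:,::-1])
M=R.from_euler('xyz',st['ee_rot']).as_matrix()
print(st['t'],st['eef_pos'],np.degrees(np.arctan2(M[1,1],M[0,1])),M[2].round(4),st['q'].round(2),st['force'])
for z in (0,.058,.093):print(proj("wrist",[.611,-.0628,z],st))
E
```

```text
0.1 [ 0.18635681 -0.64859316  0.40379272] 106.02685775004626 [-1.0e+00  1.5e-03 -2.0e-04] [-1.    0.36  0.01 -0.   -1.22 -0.29] [0.01519914 0.58061744 0.15963492]
(np.float64(503.8901479464581), np.float64(469.1914839879124))
(np.float64(528.5171537565551), np.float64(507.1906792223431))
(np.float64(546.1188526457286), np.float64(534.3499042497373))
```

View pics/w1.png

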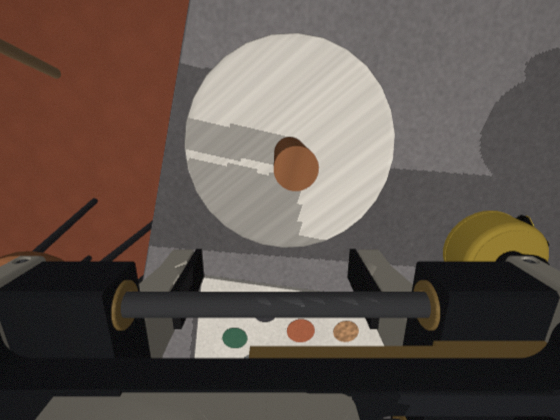

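The moves were refused because every row needs all five keys, so I'll resend them. The wrist view shows a paper-towel roll at (290,140), on the side away from my travel.

>>> {"method": "apply_moves", "body": {
  "commands": [
    {"dx":28,"dy":39,"dz":0,"spin":5,"hand":0},
    {"dx":28,"dy":39,"dz":0,"spin":5,"hand":0},
    {"dx":28,"dy":39,"dz":0,"spin":5,"hand":0},
    {"dx":28,"dy":39,"dz":0,"spin":5,"hand":0},
    {"dx":28,"dy":39,"dz":0,"spin":5,"hand":0}
  ],
  "grip_force": 15
}}

```text
t: 0.78
eef_pos: [0.327, -0.4524, 0.4045]
ee_rot: [1.258, 1.571, 1.977]
force: [1.5, -0.9, 1.2]
width: 0.0875
```

>>> {"method": "apply_moves", "body": {
  "commands": [
    {"dx":28,"dy":39,"dz":0,"spin":0,"hand":0},
    {"dx":28,"dy":39,"dz":0,"spin":0,"hand":0},
    {"dx":28,"dy":39,"dz":0,"spin":0,"hand":0},
    {"dx":28,"dy":39,"dz":0,"spin":0,"hand":0},
    {"dx":28,"dy":39,"dz":0,"spin":0,"hand":0}
  ]
}}

```text
t: 1.4
eef_pos: [0.467, -0.2573, 0.4047]
ee_rot: [0.263, 1.571, 0.98]
force: [1.0, -0.9, -0.5]
width: 0.0879
```

>>> {"method": "apply_moves", "body": {
  "commands": [
    {"dx":28,"dy":39,"dz":0,"spin":0,"hand":0},
    {"dx":28,"dy":39,"dz":0,"spin":0,"hand":0},
    {"dx":28,"dy":39,"dz":0,"spin":0,"hand":0},
    {"dx":28,"dy":39,"dz":0,"spin":0,"hand":0},
    {"dx":28,"dy":38,"dz":0,"spin":0,"hand":0}
  ]
}}

```text
t: 2.02
eef_pos: [0.6071, -0.0633, 0.4045]
ee_rot: [2.345, 1.571, 3.061]
force: [1.0, -0.8, -0.0]
width: 0.0876
```

```bash
python3 - <<'E'
from h import *
st=status.get_state();np.save('st1.npy',st,allow_pickle=True)
cv2.imwrite("pics/w2.png",viewer.grab_frame("wrist")[:,:,::-1])
M=R.from_euler('xyz',st['ee_rot']).as_matrix()
print(st['t'],st['eef_pos'],np.degrees(np.arctan2(M[1,1],M[0,1])),M[2].round(4),st['q'].round(2),st['force'])
for z in (0,.058,.093):print(proj("wrist",[.611,-.0628,z],st))
E
```

```text
2.025 [ 0.6070532  -0.06325451  0.40452547] 131.04497141374927 [-1.e+00  1.e-04 -1.e-04] [ 0.22  0.25 -0.14 -0.   -1.18 -1.07] [ 0.98428931 -0.78630834 -0.01027573]
(np.float64(273.44527215604694), np.float64(184.49090550434954))
(np.float64(273.12956389308715), np.float64(195.71226553716534))
(np.float64(272.88361119276533), np.float64(204.45427239970448))
```

View pics/w2.png

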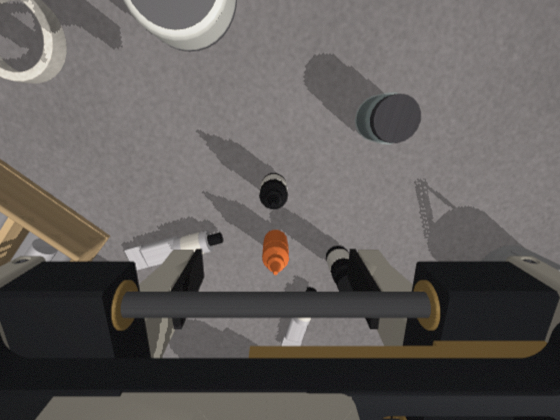

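The wrist view shows the dropper at (274,190), matching my prediction. The orange bottle is at (275,252), on the narrow side of the gripper, and both jaw sides are free.

```bash
python3 - <<'E'
from h import *
st=np.load('st1.npy',allow_pickle=True).item()
a=cv2.imread('pics/w2.png')[165:220,240:310]
cv2.imwrite('pics/c3.png',cv2.resize(a,None,fx=10,fy=10,interpolation=cv2.INTER_CUBIC))
for p in ([.611,-.0628],[.609,-.063]):
  for z in (0,.058,.075):print(z,(np.array(proj("wrist",[*p,z],st))-[240,165])*10)
E
```

```text
0 [334.45272156 194.90905504]
0.058 [331.29563893 307.12265537]
0.075 [330.16470805 347.31983749]
0 [343.07266049 182.95965584]
0.058 [341.32289326 293.38544004]
0.075 [340.69591024 332.95361261]
```

View pics/c3.png

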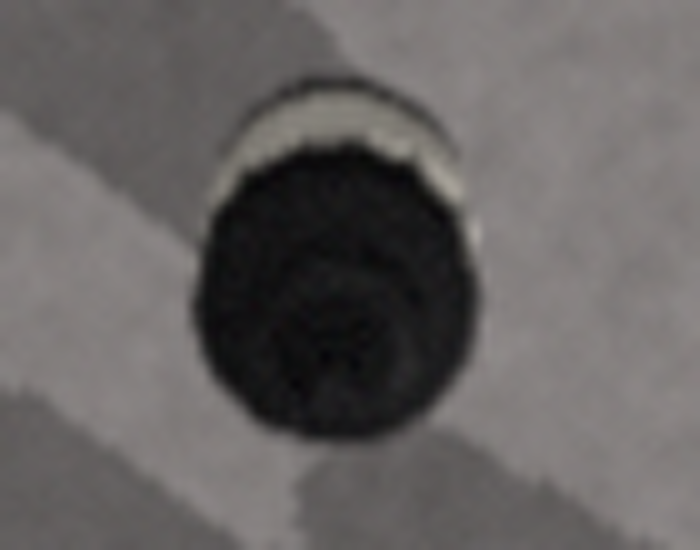

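>>> {"method": "apply_moves", "body": {
  "commands": [
    {"dx":2,"dy":1,"dz":-40,"spin":0,"hand":0},
    {"dx":0,"dy":0,"dz":-40,"spin":0,"hand":0},
    {"dx":0,"dy":0,"dz":-30,"spin":0,"hand":0},
    {"dx":0,"dy":0,"dz":0,"spin":0,"hand":0},
    {"dx":0,"dy":0,"dz":0,"spin":0,"hand":0}
  ]
}}

```text
t: 2.7
eef_pos: [0.6089, -0.0638, 0.2959]
ee_rot: [-0.892, 1.569, -0.176]
force: [0.1, 1.0, 0.9]
width: 0.0877
```

```bash
python3 - <<'E'
from h import *
st=status.get_state()
w=viewer.grab_frame("wrist")[:,:,::-1]
cv2.imwrite("pics/w3.png",w)
print(st['t'],st['eef_pos'])
for z in (0,.058,.093):print(proj("wrist",[.6094,-.0624,z],st))
E
```

```text
2.7 [ 0.60894739 -0.06377123  0.29586261]
(np.float64(276.1148677574653), np.float64(206.78390789752984))
(np.float64(276.2053825872677), np.float64(228.35240057586626))
(np.float64(276.2841623403022), np.float64(247.1245789054655))
```

View pics/w3.png

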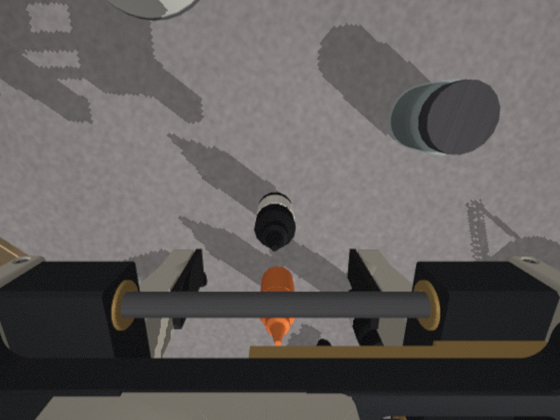

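>>> {"method": "apply_moves", "body": {
  "commands": [
    {"dx":0.5,"dy":1,"dz":-30,"spin":0,"hand":0},
    {"dx":0,"dy":0,"dz":-30,"spin":0,"hand":0},
    {"dx":0,"dy":0,"dz":-20,"spin":0,"hand":0},
    {"dx":0,"dy":0,"dz":-10,"spin":0,"hand":0},
    {"dx":0,"dy":0,"dz":0,"spin":0,"hand":0}
  ]
}}

```text
t: 3.38
eef_pos: [0.6092, -0.0627, 0.2052]
ee_rot: [-0.692, 1.57, 0.025]
force: [0.4, -0.2, 0.1]
width: 0.0876
```

>>> {"method": "apply_moves", "body": {
  "commands": [
    {"dx":0,"dy":0,"dz":0,"spin":0,"hand":0.4},
    {"dx":0,"dy":0,"dz":0,"spin":0,"hand":0.6},
    {"dx":0,"dy":0,"dz":0,"spin":0,"hand":0.8},
    {"dx":0,"dy":0,"dz":0,"spin":0,"hand":1},
    {"dx":0,"dy":0,"dz":0,"spin":0,"hand":1}
  ],
  "grip_force": 20
}}

```text
t: 4.0
eef_pos: [0.6089, -0.0627, 0.2047]
ee_rot: [-0.923, 1.571, -0.207]
force: [-0.1, 0.7, -0.1]
width: 0.0433
```

>>> {"method": "apply_moves", "body": {
  "commands": [
    {"dx":0,"dy":0,"dz":0,"spin":0,"hand":1},
    {"dx":0,"dy":0,"dz":0,"spin":0,"hand":1},
    {"dx":0,"dy":0,"dz":0,"spin":0,"hand":1},
    {"dx":0,"dy":0,"dz":0,"spin":0,"hand":1},
    {"dx":0,"dy":0,"dz":0,"spin":0,"hand":1}
  ],
  "grip_force": 30
}}

```text
t: 4.62
eef_pos: [0.6089, -0.0627, 0.2046]
ee_rot: [-0.316, 1.571, 0.4]
force: [0.3, -0.5, -0.3]
width: 0.0329
```

```bash
python3 - <<'E'
from h import *
st=status.get_state()
w=viewer.grab_frame("wrist")[:,:,::-1]
cv2.imwrite("pics/w4.png",w)
print(st['t'],st['eef_pos'],st['force'],st['width'])
E
```

```text
4.625 [ 0.60891295 -0.06272584  0.2046429 ] [ 0.33446738 -0.49169861 -0.26020593] 0.032879719394412234
```

View pics/w4.png

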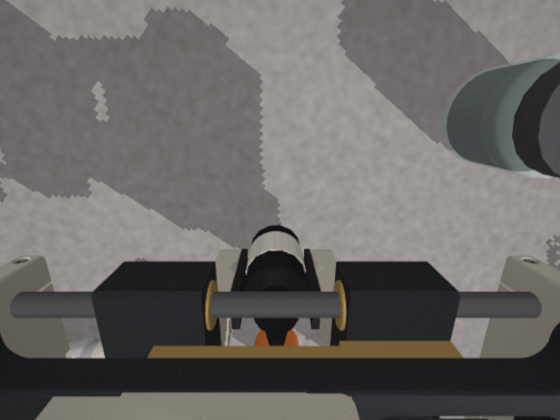

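The dropper is gripped, with its body at (275,265) between the pads and a width of 33 mm. Lifting.

>>> {"method": "apply_moves", "body": {
  "commands": [
    {"dx":0,"dy":0,"dz":20,"spin":0,"hand":1},
    {"dx":0,"dy":0,"dz":30,"spin":0,"hand":1},
    {"dx":0,"dy":0,"dz":40,"spin":0,"hand":1},
    {"dx":0,"dy":0,"dz":30,"spin":0,"hand":1},
    {"dx":0,"dy":0,"dz":10,"spin":0,"hand":1}
  ]
}}

```text
t: 5.3
eef_pos: [0.6091, -0.0627, 0.3366]
ee_rot: [-0.522, 1.568, 0.195]
force: [-0.6, 0.2, -1.0]
width: 0.0335
```

>>> {"method": "apply_moves", "body": {
  "commands": [
    {"dx":-6,"dy":-13,"dz":0,"spin":0,"hand":1},
    {"dx":-12,"dy":-26,"dz":0,"spin":0,"hand":1},
    {"dx":-12,"dy":-26,"dz":0,"spin":0,"hand":1},
    {"dx":-12,"dy":-26,"dz":0,"spin":0,"hand":1},
    {"dx":-10,"dy":-23,"dz":0,"spin":0,"hand":1}
  ]
}}

```text
t: 5.92
eef_pos: [0.5554, -0.1781, 0.3328]
ee_rot: [2.301, 1.568, 3.016]
force: [0.0, 0.0, -0.9]
width: 0.0335
```

```bash
python3 - <<'E'
from h import *
st=status.get_state();np.save('st5.npy',st,allow_pickle=True)
cv2.imwrite("pics/w5.png",viewer.grab_frame("wrist")[:,:,::-1])
cv2.imwrite("pics/s5.png",viewer.grab_frame("scene")[:,:,::-1])
print(st['t'],st['eef_pos'],st['force'],st['width'])
print(proj("wrist",[.5135,-.2755,.087],st))
E
```

```text
5.925 [ 0.55540806 -0.1780868   0.33278081] [ 0.00234829  0.04562265 -0.9069403 ] 0.033503638827873584
(np.float64(210.43676122296674), np.float64(100.5653516310934))
```

View pics/w5.png

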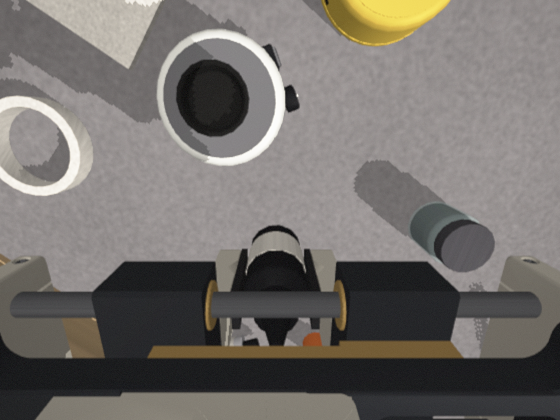

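View pics/s5.png

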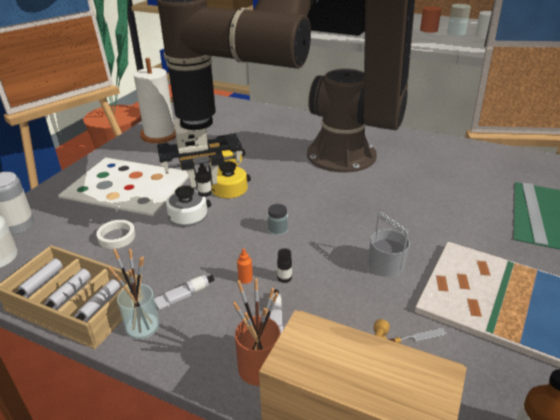

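The wrist view has the cup at about (213,98) and the held bottle's foot arc at about (274,230). The scene view shows the bottle upright in the fingers. Next I'll measure both precisely.

```bash
python3 - <<'E'
from h import *
st=np.load('st5.npy',allow_pickle=True).item()
w=cv2.imread('pics/w5.png');g=cv2.cvtColor(w,cv2.COLOR_BGR2GRAY)
m=np.zeros_like(g);m[50:150,165:255]=(g[50:150,165:255]<60)*255
cs,_=cv2.findContours(m,0,2);c=max(cs,key=cv2.contourArea);E=cv2.fitEllipse(c);print(E)
p=onz("wrist",*E[0],.087,st);print("cup",p)
q=onz("wrist",E[0][0]+E[1][0]/2,E[0][1],.087,st);print("radius",np.linalg.norm(p-q))
# per-edge
for u in (cv2.boundingRect(c),):print(u)
# white mixer top ring
m2=np.zeros_like(g);m2[20:175,150:292]=cv2.inRange(w,(170,170,170),(255,255,255))[20:175,150:292]
cs,_=cv2.findContours(m2,0,2);c2=max(cs,key=cv2.contourArea);E2=cv2.fitEllipse(cv2.convexHull(c2));print(E2,onz("wrist",*E2[0],.056,st))
# foot & body in wrist predicted
M=R.from_euler('xyz',st['ee_rot']).as_matrix()
def tp(v):return proj("wrist",st['eef_pos']+M@np.array(v),st)
for x in (.2045,.2045-.058):
  print(x,tp([x,0,0]),tp([x,.017,0]),tp([x,-.017,0]),tp([x,0,-.017]))
cv2.imwrite('pics/c5.png',cv2.resize(w[210:340,220:330],None,fx=5,fy=5,interpolation=cv2.INTER_CUBIC)[:600])
cv2.imwrite('pics/c5b.png',cv2.resize(w[25:170,150:300],None,fx=4,fy=4,interpolation=cv2.INTER_CUBIC))
E
```

```text
((211.9125518798828, 97.59123229980469), (70.06918334960938, 76.94062805175781), 155.630859375)
cup [ 0.51119489 -0.27590906  0.087     ]
radius 0.02527063645912181
(176, 60, 73, 76)
((220.9923095703125, 97.0394058227539), (125.79100799560547, 137.85374450683594), 155.85899353027344) [ 0.50870974 -0.27641805  0.056     ]
0.2045 (np.float64(274.91260461868706), np.float64(244.68439666807694)) (np.float64(299.56345290288766), np.float64(244.67555571836834)) (np.float64(250.264064137515), np.float64(244.6932367900993)) (np.float64(274.8877115537896), np.float64(221.52764667986742))
0.1465 (np.float64(274.7213090361481), np.float64(293.36965780031045)) (np.float64(308.6873997107983), np.float64(293.3606163919728)) (np.float64(240.75959974152696), np.float64(293.378698042372)) (np.float64(274.67948285526404), np.float64(262.9605115940441))
```

View pics/c5.png

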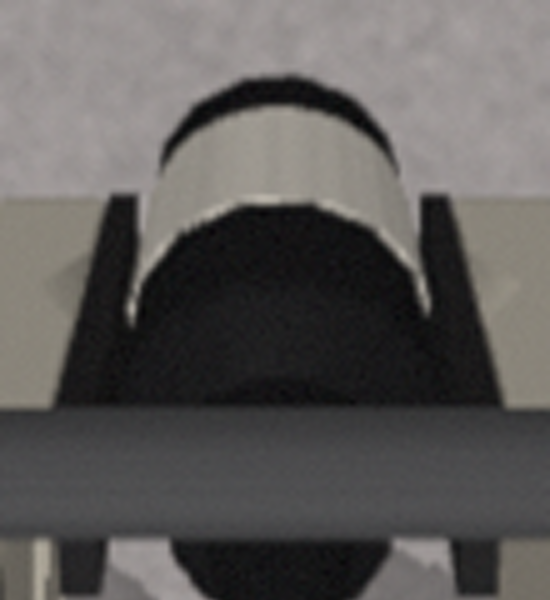

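View pics/c5b.png

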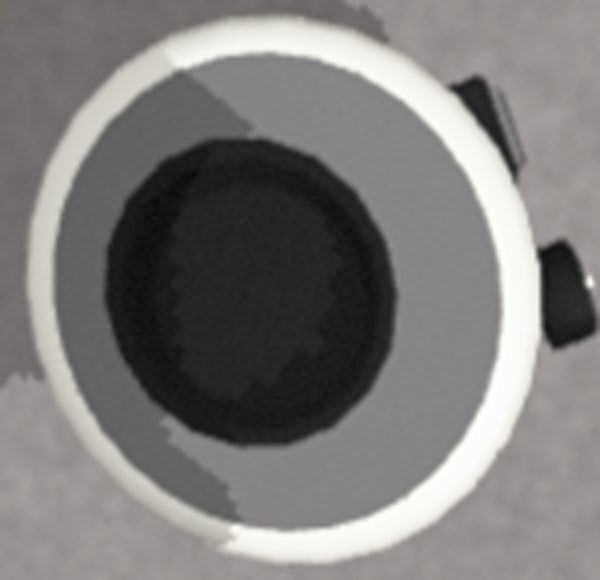

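>>> {"method": "apply_moves", "body": {
  "commands": [
    {"dx":-10,"dy":-20,"dz":0,"spin":0,"hand":1},
    {"dx":-12,"dy":-28,"dz":0,"spin":0,"hand":1},
    {"dx":-12,"dy":-28,"dz":0,"spin":0,"hand":1},
    {"dx":-10,"dy":-23,"dz":0,"spin":0,"hand":1},
    {"dx":0,"dy":0,"dz":0,"spin":0,"hand":1}
  ]
}}

```text
t: 6.65
eef_pos: [0.5117, -0.2772, 0.3337]
ee_rot: [2.177, 1.569, 2.891]
force: [0.1, -0.2, -1.7]
width: 0.0331
```

>>> {"method": "apply_moves", "body": {
  "commands": [
    {"dx":0,"dy":0,"dz":-10,"spin":0,"hand":1},
    {"dx":0,"dy":0,"dz":-10,"spin":0,"hand":1},
    {"dx":0,"dy":0,"dz":-10,"spin":0,"hand":1},
    {"dx":0,"dy":0,"dz":0,"spin":0,"hand":1},
    {"dx":0,"dy":0,"dz":0,"spin":0,"hand":1}
  ]
}}

```text
t: 7.28
eef_pos: [0.5131, -0.2756, 0.3047]
ee_rot: [-2.693, 1.571, -1.977]
force: [0.4, -1.1, -0.1]
width: 0.0335
```

```bash
python3 - <<'E'
from h import *
st=status.get_state();np.save('st6.npy',st,allow_pickle=True)
w=viewer.grab_frame("wrist")[:,:,::-1];s=viewer.grab_frame("scene")[:,:,::-1];t=viewer.grab_frame("top")[:,:,::-1]
for n,i in zip("wst",(w,s,t)):cv2.imwrite(f"pics/{n}6.png",i)
print(st['t'],st['eef_pos'],st['force'],st['width'],st['ee_rot'])
a=cv2.resize(w[170:290,200:350],None,fx=5,fy=5,interpolation=cv2.INTER_CUBIC)
cv2.imwrite("pics/c6w.png",a)
cv2.imwrite("pics/c6s.png",cv2.resize(s[150:230,150:230],None,fx=7,fy=7,interpolation=cv2.INTER_CUBIC))
E
```

```text
7.275 [ 0.51312873 -0.27556682  0.30470508] [ 0.41765805 -1.10042182 -0.13330292] 0.03349342729753959 [-2.69337398  1.57065912 -1.97673167]
```

View pics/c6w.png

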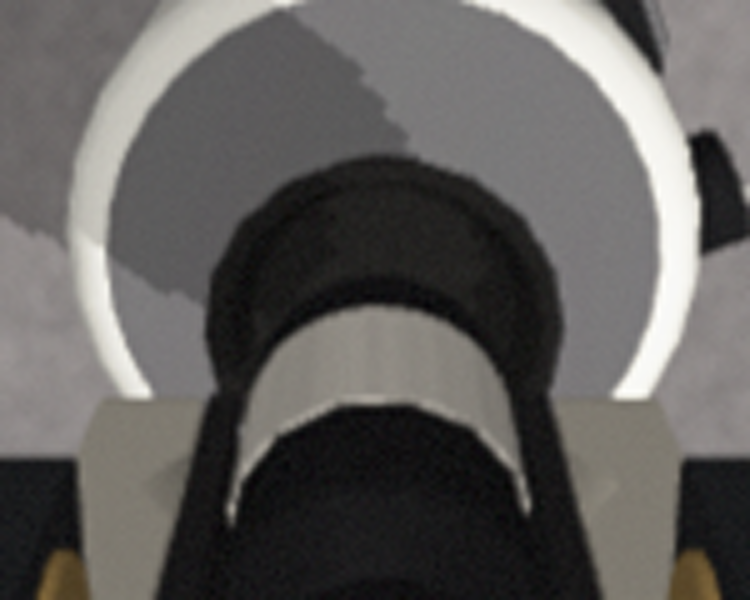

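View pics/c6s.png

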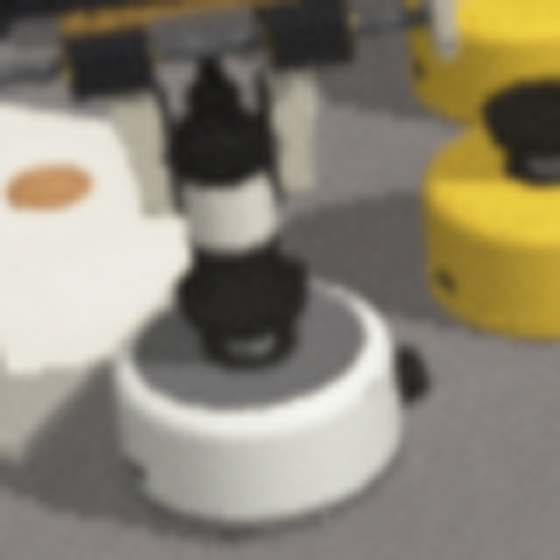

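```bash
python3 - <<'E'
from h import *
st=np.load('st6.npy',allow_pickle=True).item()
M=R.from_euler('xyz',st['ee_rot']).as_matrix()
def tl(u,v,z):return (M.T@(onz("wrist",u,v,z,st)-st['eef_pos']))[1:]*1000
f=lambda x,y:(200+x/5,170+y/5)
print("foot far edge, then centre z=+17",tl(*f(381,280),.100))
print("cup far rim, centre=+27",tl(*f(385,155),.087), "L/R",tl(*f(208,310),.087),tl(*f(562,310),.087))
print("band L/R",tl(*f(240,480),.100+.03),tl(*f(523,480),.13))
print(M[:,1:].round(3))
g=lambda x,y:(150+x/7,150+y/7)
for z in (.1+.02,):print("scene band mid",onz("scene",*g(232,230),z))
print("scene cup rim", onz("scene",*g(243,282),.087), "tip",onz("scene",*g(210,60),.193))
E
```

```text
foot far edge, then centre z=+17 [  0.8843587  -13.70767035]
cup far rim, centre=+27 [  1.47484944 -27.52572542] L/R [-24.28399776  -4.04562584] [27.28875561 -4.02567193]
band L/R [-15.89986066   0.11899658] [17.64345059  0.12981484]
[[-0.657  0.754]
 [ 0.754  0.657]
 [-0.    -0.   ]]
scene band mid [ 0.5281011  -0.26668387  0.12      ]
scene cup rim [ 0.51546768 -0.27503853  0.087     ] tip [ 0.52750547 -0.26595087  0.193     ]
```

```bash
python3 - <<'E'
from h import *
st=np.load('st6.npy',allow_pickle=True).item()
M=R.from_euler('xyz',st['ee_rot']).as_matrix()
def pr(n,v):
    return proj(n,st['eef_pos']+M@np.array(v),st)
f=lambda p,o,k:tuple(((np.array(p)-o)*k).round(0))
for nm,v in (("tip",[.2045-.093,0,0]),("shoulder",[.2045-.058,0,0]),("foot",[.2045,0,0]),("ftL",[.178,-.022,0]),("ftR",[.178,.022,0])):
    print(nm,f(pr("scene",v),(150,150),7), pr("top",v))
print("cup rim",f(proj("scene",[.512,-.2758,.087]),(150,150),7),proj("top",[.512,-.2758,.087]))
print(status.get_state()['eef_pos'])
s=cv2.imread('pics/s6.png')
cv2.imwrite("pics/c6s2.png",cv2.resize(s[140:215,155:215],None,fx=8,fy=8,interpolation=cv2.INTER_CUBIC))
t=cv2.imread('pics/t6.png');cv2.imwrite("pics/c6t.png",cv2.resize(t[150:270,320:450],None,fx=5,fy=5,interpolation=cv2.INTER_CUBIC))
E
```

```text
tip (np.float64(210.0), np.float64(37.0)) (np.float64(398.1805806159616), np.float64(202.47546469484448))
shoulder (np.float64(222.0), np.float64(119.0)) (np.float64(393.8118163859511), np.float64(205.8703110893253))
foot (np.float64(241.0), np.float64(250.0)) (np.float64(387.24089207025514), np.float64(210.97639545256712))
ftL (np.float64(174.0), np.float64(200.0)) (np.float64(397.2559637886464), np.float64(202.584919778773))
ftR (np.float64(290.0), np.float64(182.0)) (np.float64(383.00115255693834), np.float64(214.883119920099))
cup rim (np.float64(246.0), np.float64(277.0)) (np.float64(385.9506928327486), np.float64(212.52397462583642))
[ 0.51306137 -0.27573475  0.30506728]
```

View pics/c6s2.png

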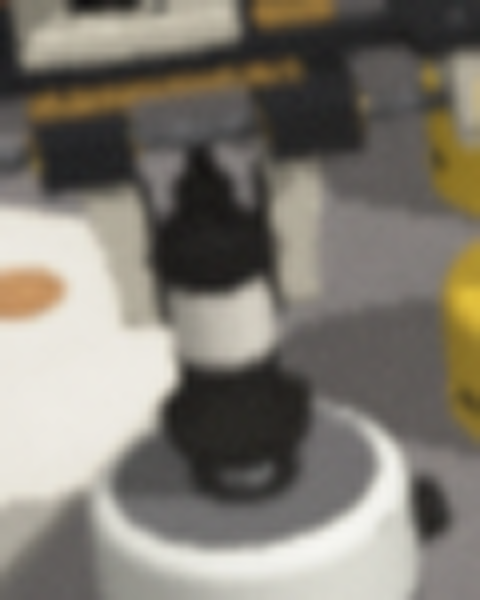

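View pics/w6.png

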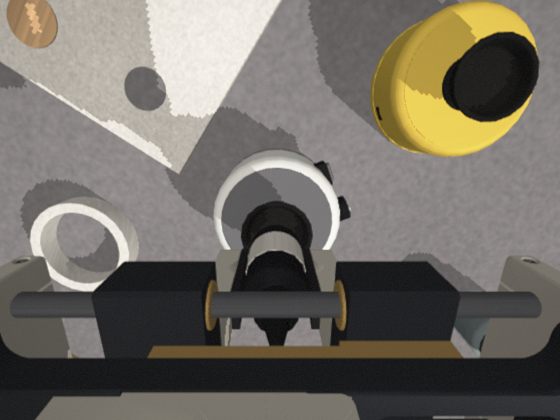

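```bash
python3 - <<'E'
from h import *
st=np.load('st1.npy',allow_pickle=True).item()
tz=np.array([.7545,.6565,0])
c=np.array([.6094,-.0624,0])
for r in (17,16,15,14):
  print(r,proj("wrist",c-tz*r/1000,st), "obs 172.5-173")
for n in (2,3):
  pass
st=np.load('st6.npy',allow_pickle=True).item()
M=R.from_euler('xyz',st['ee_rot']).as_matrix()
for dz in (0,.003):
  print(dz,[proj("wrist",st['eef_pos']+M@np.array(v),st) for v in ([.2045-.093,0,dz],[.2045-.075,0,dz],[.2045-.064,0,dz-.0105],[.2045-.075,0,dz+.0105])])
w=cv2.imread('pics/w6.png');cv2.imwrite("pics/c6n.png",cv2.resize(w[240:360,215:335],None,fx=5,fy=5,interpolation=cv2.INTER_CUBIC))
w=cv2.imread('pics/w3.png');cv2.imwrite("pics/c3n.png",cv2.resize(w[180:260,235:315],None,fx=7,fy=7,interpolation=cv2.INTER_CUBIC))
E
```

```text
17 (np.float64(274.43395252907885), np.float64(171.2460884229211)) obs 172.5-173
16 (np.float64(274.4348397695829), np.float64(171.99421717105025)) obs 172.5-173
15 (np.float64(274.43572558897193), np.float64(172.7411476229545)) obs 172.5-173
14 (np.float64(274.4366099906577), np.float64(173.48688265534074)) obs 172.5-173
0 [(np.float64(274.5113893098882), np.float64(345.8072204050204)), (np.float64(274.6311635316577), np.float64(315.48112621941897)), (np.float64(274.662694514758), np.float64(281.47647657200605)), (np.float64(274.66068487336264), np.float64(334.7987506048958))]
0.003 [(np.float64(274.5222491342648), np.float64(352.02263023984153)), (np.float64(274.6397483848986), np.float64(321.09872219355134)), (np.float64(274.6706183001919), np.float64(287.0303176444663)), (np.float64(274.6688557857696), np.float64(340.1454797048036))]
```

View pics/c6n.png

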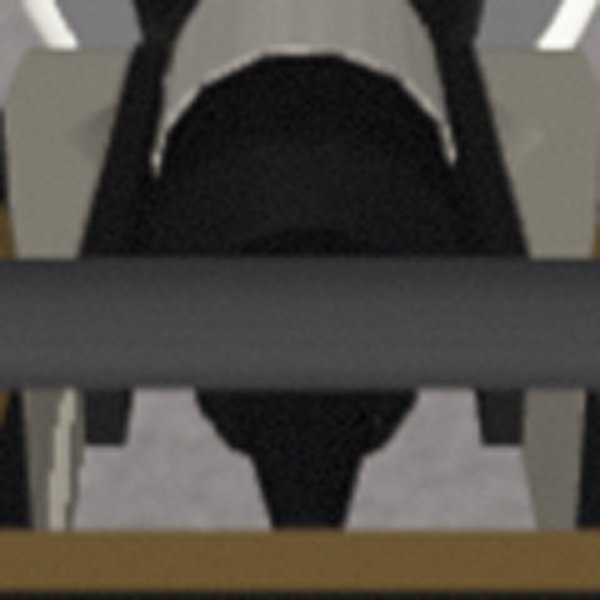

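View pics/c3n.png

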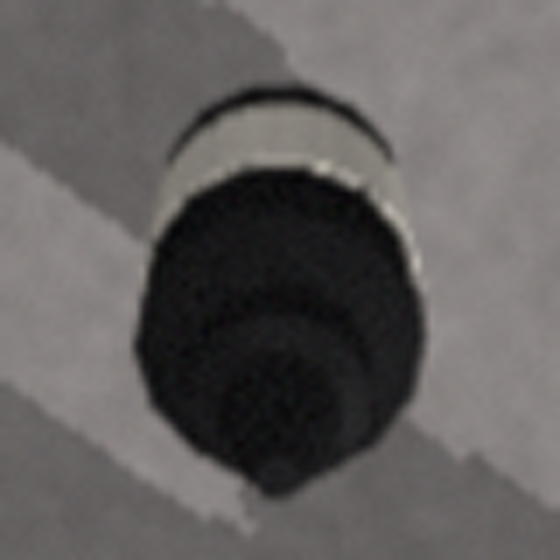

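The last wrist view has the foot arc at row 226 and the cup rim centre at column 277. The foot sits about 2 mm off the cup centre, towards +tool z. I'll correct that and descend slowly while watching the force.

>>> {"method": "apply_moves", "body": {
  "commands": [
    {"dx":-2,"dy":-1,"dz":0,"spin":0,"hand":1},
    {"dx":0,"dy":0,"dz":-6,"spin":0,"hand":1},
    {"dx":0,"dy":0,"dz":-6,"spin":0,"hand":1},
    {"dx":0,"dy":0,"dz":-4,"spin":0,"hand":1},
    {"dx":0,"dy":0,"dz":0,"spin":0,"hand":1}
  ]
}}

```text
t: 8.05
eef_pos: [0.5108, -0.2767, 0.2881]
ee_rot: [2.23, 1.57, 2.946]
force: [0.7, -0.6, -1.7]
width: 0.033
```

```bash
python3 - <<'E'
from h import *
st=status.get_state();np.save('st7.npy',st,allow_pickle=True)
w=viewer.grab_frame("wrist")[:,:,::-1];s=viewer.grab_frame("scene")[:,:,::-1]
print(st['t'],st['eef_pos'],st['force'],st['moment'],st['width'])
a=np.hstack([cv2.resize(w[180:270,215:335],(480,360),interpolation=cv2.INTER_CUBIC),cv2.resize(s[140:230,150:230],(320,360),interpolation=cv2.INTER_CUBIC)])
cv2.imwrite("pics/c7.png",a)
E
```

```text
8.05 [ 0.51076626 -0.27670665  0.28807958] [ 0.73357235 -0.62613306 -1.66694558] [ 0.02051092 -0.00571845 -0.00810434] 0.033042442102901054
```

View pics/c7.png

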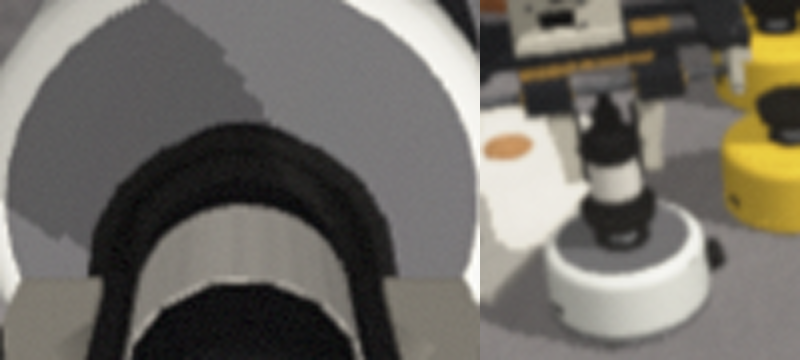

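The foot is inside the rim, with the band centred at (245,230) between the rim walls at 95 and 390. There is no contact force yet. Continuing down in 1 mm rows.

>>> {"method": "apply_moves", "body": {
  "commands": [
    {"dx":0,"dy":0,"dz":-1,"spin":0,"hand":1},
    {"dx":0,"dy":0,"dz":-1,"spin":0,"hand":1},
    {"dx":0,"dy":0,"dz":-1,"spin":0,"hand":1},
    {"dx":0,"dy":0,"dz":-1,"spin":0,"hand":1},
    {"dx":0,"dy":0,"dz":0,"spin":0,"hand":1}
  ],
  "grip_force": 40
}}

```text
t: 8.78
eef_pos: [0.5109, -0.2767, 0.2845]
ee_rot: [2.166, 1.571, 2.882]
force: [-0.2, -0.1, -0.6]
width: 0.0332
```

>>> {"method": "apply_moves", "body": {
  "commands": [
    {"dx":0,"dy":0,"dz":-1,"spin":0,"hand":1},
    {"dx":0,"dy":0,"dz":-1,"spin":0,"hand":1},
    {"dx":0,"dy":0,"dz":-1,"spin":0,"hand":1},
    {"dx":0,"dy":0,"dz":0,"spin":0,"hand":1},
    {"dx":0,"dy":0,"dz":0,"spin":0,"hand":1}
  ]
}}

```text
t: 9.4
eef_pos: [0.5109, -0.2767, 0.2819]
ee_rot: [-1.144, 1.571, -0.428]
force: [-0.6, 0.1, 3.4]
width: 0.0332
```

>>> {"method": "apply_moves", "body": {
  "commands": [
    {"dx":0,"dy":0,"dz":-1,"spin":0,"hand":1},
    {"dx":0,"dy":0,"dz":-1,"spin":0,"hand":1},
    {"dx":0,"dy":0,"dz":-1,"spin":0,"hand":1},
    {"dx":0,"dy":0,"dz":0,"spin":0,"hand":1},
    {"dx":0,"dy":0,"dz":0,"spin":0,"hand":1}
  ]
}}

```text
t: 10.02
eef_pos: [0.5109, -0.2767, 0.2788]
ee_rot: [-1.568, 1.571, -0.852]
force: [-1.2, 1.1, 4.9]
width: 0.0331
```

```bash
python3 - <<'E'
from h import *
st=status.get_state();print(st['t'],st['eef_pos'],st['force'])
F=[]
s=viewer.grab_frame("scene")[:,:,::-1];F.append(status.get_state()['force'][2])
w=viewer.grab_frame("wrist")[:,:,::-1];F.append(status.get_state()['force'][2]);print(F)
cv2.imwrite("pics/w8.png",w);cv2.imwrite("pics/s8.png",s)
a=np.hstack([cv2.resize(w[180:270,215:335],(480,360),interpolation=cv2.INTER_CUBIC),cv2.resize(s[140:230,150:230],(320,360),interpolation=cv2.INTER_CUBIC)])
cv2.imwrite("pics/c8.png",a)
E
```

```text
10.025 [ 0.51092232 -0.27673946  0.27880488] [-1.24539032  1.09427961  4.886779  ]
[np.float64(4.976588329464509), np.float64(5.110803461347655)]
```

View pics/c8.png

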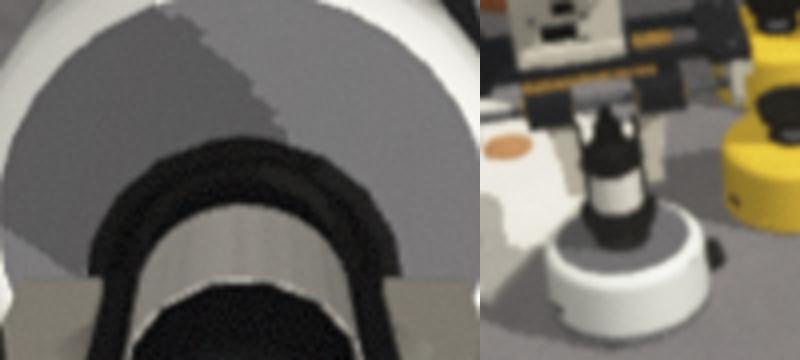

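The bottle is centred in the cup (band centre 245, rim centre 244) and hasn't slipped in the grip. Force and height both put the cup about 3.5 mm down, so I'll press 2.5 mm more.

>>> {"method": "apply_moves", "body": {
  "commands": [
    {"dx":0,"dy":0,"dz":-1,"spin":0,"hand":1},
    {"dx":0,"dy":0,"dz":-1,"spin":0,"hand":1},
    {"dx":0,"dy":0,"dz":-0.5,"spin":0,"hand":1},
    {"dx":0,"dy":0,"dz":0,"spin":0,"hand":1},
    {"dx":0,"dy":0,"dz":0,"spin":0,"hand":1}
  ]
}}

```text
t: 10.75
eef_pos: [0.5109, -0.2767, 0.2765]
ee_rot: [-1.387, 1.571, -0.671]
force: [-1.8, 1.3, 6.9]
width: 0.0332
```

```bash
python3 - <<'E'
from h import *
st=status.get_state();np.save('st9.npy',st,allow_pickle=True);print(st['t'],st['eef_pos'],st['force'],st['moment'])
F=[]
s=viewer.grab_frame("scene")[:,:,::-1];F.append(status.get_state()['force'][2])
w=viewer.grab_frame("wrist")[:,:,::-1];F.append(status.get_state()['force'][2]);print(F)
cv2.imwrite("pics/w9.png",w);cv2.imwrite("pics/s9.png",s)
s0=cv2.imread("pics/s6.png");f=lambda i:cv2.resize(i[180:220,165:205],(400,400),interpolation=cv2.INTER_CUBIC)
cv2.imwrite("pics/c9.png",np.hstack([f(s0),f(s)]))
a=np.hstack([cv2.resize(w[180:270,215:335],(480,360),interpolation=cv2.INTER_CUBIC),cv2.resize(s[140:230,150:230],(320,360),interpolation=cv2.INTER_CUBIC)])
cv2.imwrite("pics/c9w.png",a)
E
```

```text
10.75 [ 0.51091935 -0.27674998  0.27653497] [-1.81537095  1.34106993  6.8503996 ] [ 0.81975996  0.86162264 -0.00685377]
[np.float64(8.053430677118447), np.float64(7.542427321016848)]
```

View pics/c9.png

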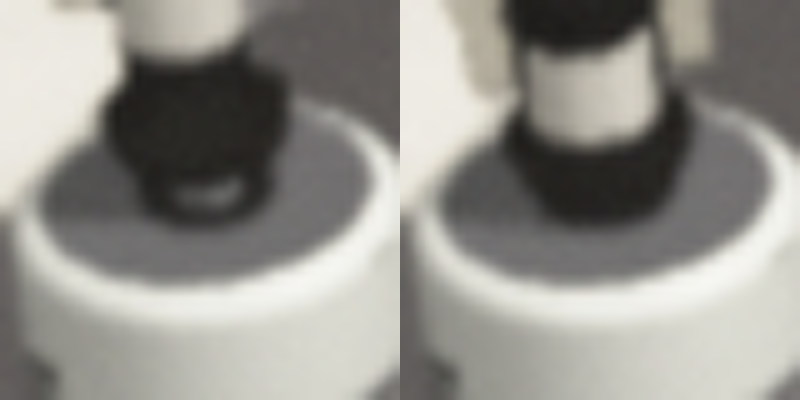

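View pics/c9w.png

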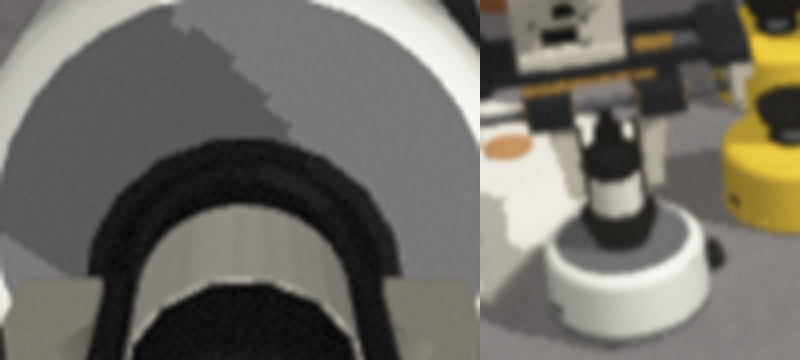

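The cup has sunk about 6 mm: the collar gap is nearly hidden, reading is about 7.4 N, and the TCP is 6 mm below contact. Holding for more than 3 s.

>>> {"method": "apply_moves", "body": {
  "commands": [
    {"dx":0,"dy":0,"dz":0,"spin":0,"hand":1},
    {"dx":0,"dy":0,"dz":0,"spin":0,"hand":1},
    {"dx":0,"dy":0,"dz":0,"spin":0,"hand":1},
    {"dx":0,"dy":0,"dz":0,"spin":0,"hand":1},
    {"dx":0,"dy":0,"dz":0,"spin":0,"hand":1}
  ]
}}

```text
t: 11.48
eef_pos: [0.5109, -0.2767, 0.2765]
ee_rot: [-1.369, 1.57, -0.652]
force: [-2.3, 1.7, 6.5]
width: 0.0329
```

>>> {"method": "apply_moves", "body": {
  "commands": [
    {"dx":0,"dy":0,"dz":0,"spin":0,"hand":1},
    {"dx":0,"dy":0,"dz":0,"spin":0,"hand":1},
    {"dx":0,"dy":0,"dz":0,"spin":0,"hand":1},
    {"dx":0,"dy":0,"dz":0,"spin":0,"hand":1},
    {"dx":0,"dy":0,"dz":0,"spin":0,"hand":1}
  ]
}}

```text
t: 12.1
eef_pos: [0.5109, -0.2768, 0.2766]
ee_rot: [-1.304, 1.57, -0.588]
force: [-3.0, 1.0, 6.5]
width: 0.0333
```

>>> {"method": "apply_moves", "body": {
  "commands": [
    {"dx":0,"dy":0,"dz":0,"spin":0,"hand":1},
    {"dx":0,"dy":0,"dz":0,"spin":0,"hand":1},
    {"dx":0,"dy":0,"dz":0,"spin":0,"hand":1},
    {"dx":0,"dy":0,"dz":0,"spin":0,"hand":1},
    {"dx":0,"dy":0,"dz":0,"spin":0,"hand":1}
  ]
}}

```text
t: 12.72
eef_pos: [0.5109, -0.2767, 0.2766]
ee_rot: [-1.28, 1.57, -0.564]
force: [-2.3, 1.6, 7.9]
width: 0.0334
```

>>> {"method": "apply_moves", "body": {
  "commands": [
    {"dx":0,"dy":0,"dz":0,"spin":0,"hand":1},
    {"dx":0,"dy":0,"dz":0,"spin":0,"hand":1},
    {"dx":0,"dy":0,"dz":0,"spin":0,"hand":1},
    {"dx":0,"dy":0,"dz":0,"spin":0,"hand":1},
    {"dx":0,"dy":0,"dz":0,"spin":0,"hand":1}
  ]
}}

```text
t: 13.35
eef_pos: [0.5109, -0.2767, 0.2765]
ee_rot: [-1.312, 1.571, -0.595]
force: [-1.5, 1.9, 6.7]
width: 0.0326
```

>>> {"method": "apply_moves", "body": {
  "commands": [
    {"dx":0,"dy":0,"dz":0,"spin":0,"hand":1},
    {"dx":0,"dy":0,"dz":0,"spin":0,"hand":1},
    {"dx":0,"dy":0,"dz":0,"spin":0,"hand":1},
    {"dx":0,"dy":0,"dz":0,"spin":0,"hand":1},
    {"dx":0,"dy":0,"dz":0,"spin":0,"hand":1}
  ]
}}

```text
t: 13.98
eef_pos: [0.5109, -0.2767, 0.2766]
ee_rot: [-1.343, 1.57, -0.627]
force: [-2.5, 1.9, 7.2]
width: 0.0331
```

>>> {"method": "apply_moves", "body": {
  "commands": [
    {"dx":0,"dy":0,"dz":0,"spin":0,"hand":1},
    {"dx":0,"dy":0,"dz":0,"spin":0,"hand":1},
    {"dx":0,"dy":0,"dz":0,"spin":0,"hand":1},
    {"dx":0,"dy":0,"dz":0,"spin":0,"hand":1},
    {"dx":0,"dy":0,"dz":0,"spin":0,"hand":1}
  ]
}}

```text
t: 14.6
eef_pos: [0.5109, -0.2768, 0.2765]
ee_rot: [-1.318, 1.57, -0.602]
force: [-2.5, 1.9, 6.7]
width: 0.0328
```

>>> {"method": "apply_moves", "body": {
  "commands": [
    {"dx":0,"dy":0,"dz":0,"spin":0,"hand":1},
    {"dx":0,"dy":0,"dz":0,"spin":0,"hand":1},
    {"dx":0,"dy":0,"dz":0,"spin":0,"hand":1},
    {"dx":0,"dy":0,"dz":0,"spin":0,"hand":1},
    {"dx":0,"dy":0,"dz":0,"spin":0,"hand":1}
  ]
}}

```text
t: 15.22
eef_pos: [0.5109, -0.2768, 0.2766]
ee_rot: [-1.337, 1.57, -0.621]
force: [-2.2, 2.0, 6.6]
width: 0.0331
```

```bash
python3 - <<'E'
from h import *
st=status.get_state();print(st['t'],st['eef_pos'],st['force'],st['moment'])
w=viewer.grab_frame("wrist")[:,:,::-1];s=viewer.grab_frame("scene")[:,:,::-1]
a=np.hstack([cv2.resize(w[180:270,215:335],(480,360),interpolation=cv2.INTER_CUBIC),cv2.resize(s[140:230,150:230],(320,360),interpolation=cv2.INTER_CUBIC)])
cv2.imwrite("pics/c10.png",a)
c=np.load('st9.npy',allow_pickle=True).item()
# rim far edge height estimate from wrist
g=cv2.cvtColor(w,cv2.COLOR_BGR2GRAY)[:,276].astype(int)
v=[i for i in range(185,240) if g[i]<60][0];print("rim row",v)
M=R.from_euler('xyz',st['ee_rot']).as_matrix()
for z in (.075,.078,.081,.084,.087):
  print(z,proj("wrist",np.array([.5112,-.2758,z])-M[:,2]*.027,st))
E
```

```text
15.225 [ 0.51091696 -0.27675505  0.27656064] [-2.22004417  2.04105721  6.55050569] [0.78783844 0.91561555 0.0128314 ]
rim row 215
0.075 (np.float64(275.7892477834894), np.float64(209.86496080671233))
0.078 (np.float64(275.79327939317403), np.float64(211.29705822013645))
0.081 (np.float64(275.7974356803831), np.float64(212.77344324426525))
0.084 (np.float64(275.80172251942656), np.float64(214.29620253547952))
0.087 (np.float64(275.80614615953476), np.float64(215.86755592838853))
```

View pics/c10.png

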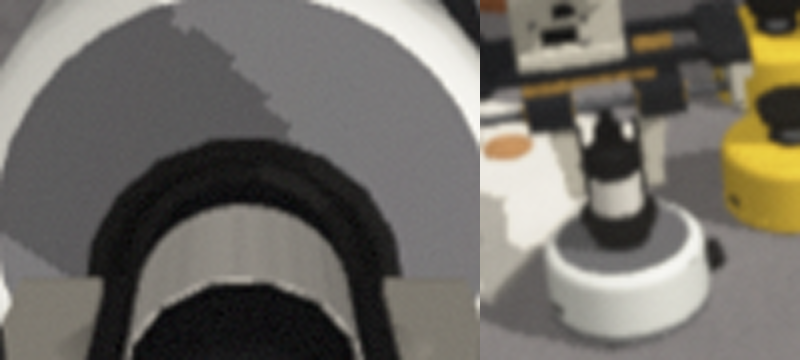

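```bash
python3 - <<'E'
from station import arm
print(arm.job_done())
E
```

```text
the job is handed in; nothing more can be done
None
```

The dropper bottle is standing in the mixer's rubber cup, still gripped and pressing it down about 6 mm. I handed the job in after about 4.5 s of steady hold, at 15.3 s of the 42 s allowed. Nothing reported a verdict.

**What I did:** I gripped the pointed-nozzle bottle on its body, about 46 mm above the foot, and lifted it clear. I lowered it into the white mixer's cup, pressed down in 1 mm steps and held at 40 N grip. The arm went nowhere near the other bottles, the washer or the rest of the clutter.

**Last checks:**
- **Depth:** the tool sits about 6 mm below where it first touched. The vertical force read 6.5–7.9 N, which suggests 5–6 mm once the bottle's weight is added.
- **Fit:** the bottle looked upright and centred in the cup to about 1 mm, and it hadn't slipped in the grip.

**Checks that disagreed or fell short:**
- **Sideways force:** about 3 N remained during the hold, so the foot may be lightly touching the cup wall.
- **Cup depth by camera:** the wrist view read the cup as nearly unpressed. It changes only about 1 px per 2 mm, within calibration error, so I relied on force and height. The sinking in the scene picture fits about 6 mm.
- **Scene camera:** its positions were off from the other views by 3–5 mm on the bottle and cup, so I went by the wrist and top views.
- **First moves:** the first set of moves was refused for missing row keys, and nothing moved.

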